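Sort the microscope accessories back into their tray and cups

TASK

Put the loose microscope accessories back where each kind belongs: both BNC fittings (the tee and the straight adapter) lying in the shallow tray, the oil bottle standing in the small round cup, and the objective standing in the large round cup, each right down on the cup's floor. Somebody has left the oil bottle in the objective's cup, so it has to come out first. Do not let the bottle or the objective tip over at any time.

Things in the scene. Friction and masses are not known exactly. Their poses are not given: they have to be found in the camera images.
- tee: BNC tee, pale metal T-shaped fitting lying flat: barrel 40 mm long, 14 mm thick, with a 10 mm thick stub square from its middle; 29 mm over the stub, 14 mm high. Origin on its underside, middle of the 29 x 40 mm outline; y along the barrel, whose axis is at x = -7 mm; the stub points to +x. Pinch it over the barrel's two ends (closing along its y at x = -7 mm). 40 g.
- adapter: straight BNC adapter, pale metal fitting lying flat: a barrel 40 mm long and 14 mm thick, without a stub. Origin on its underside, below the middle; y along the barrel. Pinch it across the barrel (closing along its x). 35 g.
- objective: spare microscope objective, standing upright on the open table: pale metal barrel 31 mm across up to 20 mm above its foot, 30 mm at 34 mm, then narrowing to a small nose; 50 mm high, thin ring round its middle. Origin at the centre of its underside, z up. About 110 g.
- oil_bottle: immersion oil dropper bottle, upright: round brown body 23 mm across, straight up to 36 mm above its foot, a 14 mm neck (42 to 55 mm) and a thin black dropper bulb to 75 mm. Origin at the centre of its underside, z up. About 25 g. At the start it stands loosely in the large cup, up to 5 mm off the centre.
- fittings_tray: shallow grey plastic tray with a dark floor, fixed to the table: 84 mm along its x, 120 mm along its y, 16 mm high; walls 3 mm, floor 3 mm thick (inside 78 x 114 mm). Origin at the centre of its underside, on the table. Empty at the start. (All lies left, +y, of the big microscope: swing across at x = 0.6 m with the TCP 0.25 to 0.3 m up, behind its eyepieces, before its stage plate.)
- objective_dock: the larger of two round black plastic cups, the objective's place, bolted to the table by two low ears along its x (screw heads 9 mm high, 35 mm from the centre): 21 mm high, floor 4 mm above the table, straight bore 40 mm across up to 11 mm above the table, then a cone opening to 57 mm at the rim. Origin at the centre of its underside, on the table.
- bottle_well: the smaller of two round black plastic cups, the oil bottle's place, bolted down like the other (ear screws 30 mm from the centre along its x): 21 mm high, floor 4 mm above the table, straight bore 30 mm across up to 11 mm above the table, then a cone opening to 47 mm at the rim; too narrow for the objective. Origin at the centre of its underside, on the table. Empty at the start.
Mind the look-alikes: they are no part of the job. Leave any yellow look-alike of the objective alone.

How it is judged (in metres and radians):
At the end, for the whole second after the job is handed in: Tee and adapter lie level (0.15 rad) on the tray's floor, origins 5 mm or more inside its walls; the bottle stands in the small cup and the objective in the large one, within 9 mm of the centre, foot within 4 mm of the cup's floor, upright within 0.12 rad; all at rest (x of tee in the frame of fittings_tray between -0.034 and 0.034 m and y of tee in the frame of fittings_tray between -0.052 and 0.052 m and z of each of tee, adapter in the frame of fittings_tray below 0.022 m and angle between tee's own y axis and vertical between 1.42 and 1.72 rad and x of adapter in the frame of fittings_tray between -0.034 and 0.034 m and y of adapter in the frame of fittings_tray between -0.052 and 0.052 m and angle between adapter's own y axis and vertical between 1.42 and 1.72 rad and horizontal distance between objective and objective_dock below 0.009 m and z of objective in the frame of objective_dock below 0.008 m and angle between each of objective, oil_bottle's own z axis and vertical below 0.12 rad and horizontal distance between oil_bottle and bottle_well below 0.009 m and z of oil_bottle in the frame of bottle_well below 0.008 m and linear speed of each of tee, adapter, objective, oil_bottle below 0.02 m/s); the robot touches nothing.
It fails at once if the oil bottle tips over (leans by more than 0.7 rad) (angle between oil_bottle's own z axis and vertical above 0.7 rad).
It fails at once if the objective tips over (leans by more than 0.7 rad) (angle between objective's own z axis and vertical above 0.7 rad).
It also fails if it takes over 88 s, if anything falls off the work surface, if the arm or the gripper's body presses on something with over 40 N, if the wrist force passes 120 N, or if a joint passes its speed limit or range.

ROBOT

A 6-joint arm with a two-finger parallel gripper is mounted at the origin on a cart in front of the work surface, level with it; the furniture and walls round the work are solid. World frame = base frame: x ahead of the robot, y to its left, z up, the work surface at z = 0. Lengths are in m, angles in degrees, forces in N, time in s.
With the tool pointing down it reaches from about 0.425 to 1.125 m from the base axis. Payload 14.9 kg.
Tool frame: the origin (TCP) lies between the finger pads, 19 mm behind the fingertips; this is the grasp point; z points along the fingers, y is the line along which they close (so a half turn about z gives the same grasp; the last joint's range is limited). The gripper opens to 91 mm and grips with 3 to 60 N. Pads are 32 mm wide; open, the fingers measure 118 mm over their backs; the gripper's body (76 mm by 178 mm) begins 60 mm behind the grasp point.
Start: joints at [-67.34, 21.709, 99.362, -0, 58.929, -1.908], TCP at [0.291, -0.637, 0.233] pointing down, gripper open.
Joint ranges: [-158.91, 158.91], [-42.39, 125.64], [0.06, 152.35], [-60.88, 240.88], [17.5, 164.5], [-176.32, 176.32]. Speed limits (degrees/s): [108.29, 108.29, 136.94, 180, 180, 180].

INTERFACE

Orientations are given as a 3x3 rotation matrix whose columns are the frame's x, y, z axes.
In Python, from bench import ctrl, viewer, hand_in gives the robot as it stands.
- The arm moves only by the tool carry_out, never from a script. Its argument "moves" is a list of rows, each an object of numbers: "x", "y", "z": the shift along the world's x, y, z in mm; "twist": the turn about the world's z in degrees. A call has 1 to 12 rows; each row is the pose to reach, as a shift and turn from the pose commanded when the call began; what a row does not reach only later rows make up. A row lasts 1/10 s, in which the tool goes at most 50 mm and 8.59 degrees, less where a joint would pass 70% of its speed; a pose out of reach is approached as far as the arm can. A call with a gripper value outside its range is refused whole. "hand" is the opening, from 0 (shut) to 1 (fully open), set as the call begins (left out, the last holds). The fingers move at their own pace and stop on an object; the grip force is fixed at half the most. Time passes only in rows, so rows that repeat a pose let the fingers close. It gives the time, the measured TCP pose, the force, the opening and the grip force at its end, in the units of the state.
- ctrl.get_obs(): the state, without advancing time (a new reading comes with each control period).
- viewer.grab_frame(name): name is "scene" or "top" or "wrist"; returns a dict with "pixels" (384x512x3 uint8, red, green, blue), "vertical_fov" (degrees; the focal length in pixels is half the picture's height over the tangent of half this angle, whatever the lens; pixels are square), "cx", "cy" (the principal point, pixels), "R" (3x3) and "t" (3): a world point X has camera coordinates R X + t; the wrist camera has in their place "mount" (4x4, takes a point from camera to tool coordinates, whose origin is the TCP and whose axes are the flange's). Camera axes: x right, y down, z forward; pixel columns grow to the right and rows downward; lengths in m; the calibration is good to about 2 mm. The wrist camera is an equidistant fisheye: a pixel r from the principal point sees the ray r / f radians off the axis. A picture is of the moment at which its call begins: read the wrist's pose just before it. There is no depth.
- hand_in(): hands the job in; it is judged then, once.
The state is a dict: "time_s": time; "joints": joint angles; "qd": joint speeds; "joint_torque": joint torques, N m; "tcp_pos": TCP position; "ee_rot": TCP orientation; "ft_force": force on the tool from outside, world axes, zero at the start; "torque": the same for the moment, N m; "grip_width": finger opening in m; "grasp_force": force on a finger pad.
Only numpy, scipy, OpenCV 4.12 (cv2) and the standard library are available. Lean on these libraries where they do the work, as an engineer would, in place of code of your own. Each camera call takes 0.05 s, during which the arm holds its last target. There are 200 camera calls.

## Working session

There is one attempt and no reset: what is moved stays moved. The work goes in short steps, Python scripts to look and compute and a tool call to move; the robot and the scene stay as the last step left them, time stands still between calls to the robot, and variables do not carry over. Pictures are saved under pics/ and viewed, at most 14 in all, crops included, and the job is handed in when it is done.

Besides the shell and the picture viewer there is one more tool, called after "Call:" in YAML: its name, and indented under it one key for each argument. carry_out: Moves the arm, as the interface text tells. Its arguments: {"type":"object","properties":{"moves":{"type":"array"},"hand":{"type":"number"}},"required":["moves"]}

```bash
mkdir -p pics; ls
cat > h.py <<'E'
import numpy as np, cv2
from bench import ctrl, viewer
def grab(n,save=None):
    o=ctrl.get_obs(); f=viewer.grab_frame(n)
    if n=="wrist":
        M=np.array(f["mount"]);R=np.array(o["ee_rot"]);p=np.array(o["tcp_pos"])
        f["Rc"]=R@M[:3,:3]; f["c"]=R@M[:3,3]+p
    else:
        R=np.array(f["R"]); f["Rc"]=R.T; f["c"]=-R.T@np.array(f["t"])
    f["foc"]=192/np.tan(np.radians(f["vertical_fov"])/2)
    if save: 
        cv2.imwrite(f"pics/{save}.png",f["pixels"][:,:,::-1]); 
        import pickle; pickle.dump(f,open(f"pics/{save}.pkl","wb"))
    f["name"]=n; return f
def pt(f,u,v,z,fish=False):
    a=(u-f["cx"])/f["foc"]; b=(v-f["cy"])/f["foc"]
    if fish:
        r=np.hypot(a,b); k=np.sin(r)/r if r>0 else 1; d=np.array([a*k,b*k,np.cos(r)])
    else: d=np.array([a,b,1])
    d=f["Rc"]@d; return f["c"]+d*(z-f["c"][2])/d[2]
E
python3 - <<'E'
from h import *
a=grab("scene","s0");b=grab("top","t0");
for f in(a,b):print(f["c"],f["Rc"].round(2).tolist(),f["foc"])
im=np.hstack([a["pixels"],b["pixels"]])[:,:,::-1]
cv2.imwrite("pics/top0b.png",cv2.resize(b["pixels"][:,:,::-1],(800,600),interpolation=cv2.INTER_CUBIC))
cv2.imwrite("pics/s0b.png",cv2.resize(a["pixels"][:,:,::-1],(800,600),interpolation=cv2.INTER_CUBIC))
E
```

```text
pics
[0.00172745 0.76467836 0.56088204] [[-0.74, -0.41, 0.54], [-0.68, 0.44, -0.59], [0.01, -0.8, -0.6]] 417.159389543695
[0.26859691 0.26154341 0.89452475] [[-0.02, -0.98, 0.2], [-1.0, 0.02, 0.0], [-0.01, -0.2, -0.98]] 375.41864880982223
```

View pics/top0b.png

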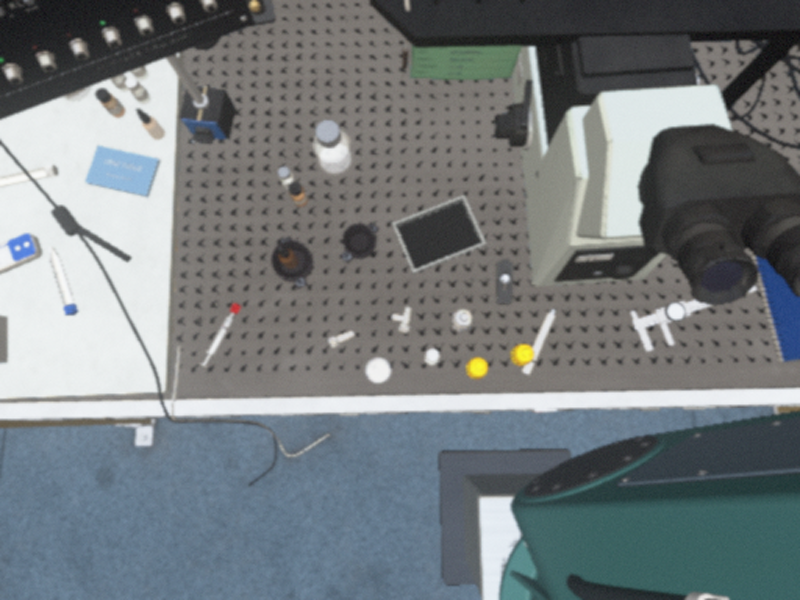

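View pics/s0b.png

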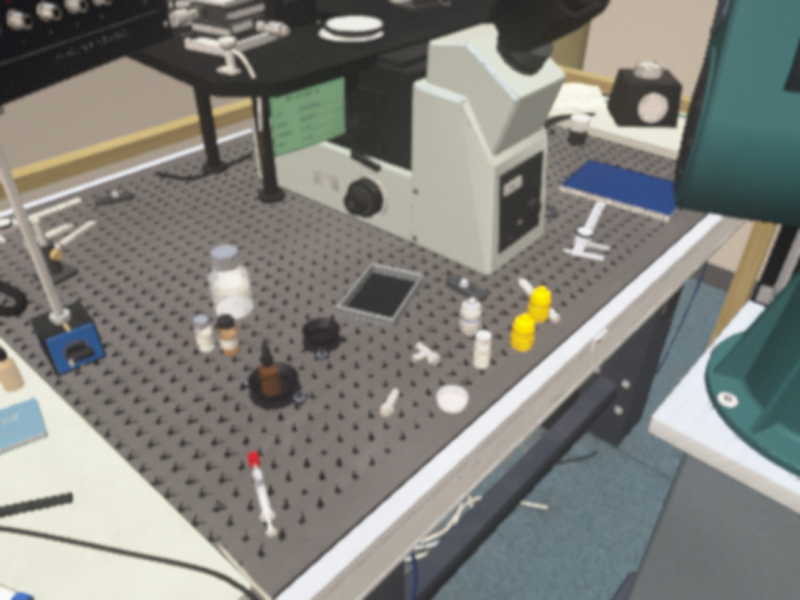

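Run:
```python
from h import *; import pickle
a=pickle.load(open("pics/s0.pkl","rb"));b=pickle.load(open("pics/t0.pkl","rb"))
L=lambda f,x,y,w,h,s:cv2.resize(f["pixels"][y:y+h,x:x+w,::-1],(w*s,h*s),interpolation=cv2.INTER_CUBIC)
c=np.vstack([L(b,160,110,190,140,4)]); cv2.imwrite("pics/c1.png",c)   # top
cv2.imwrite("pics/c2.png",L(a,150,150,210,120,3))
s=.64
for n,u,v,z in [("tee",402,318,.007),("adapter",341,340,.007),("objA",462,318,.045),("objB",432,356,.045),("bottle",292,260,.03),("well",359,239,.021),("dock",292,260,.021),("trayc",438,233,.016)]:
    print(n,pt(b,u*s,v*s,z).round(3))
for n,u,v,z in [("objAtop",471,302,.05),("objBtop",483,334,.05),("well",321,331,.021),("dock",274,384,.021),("bulbtip",266,344,.075)]:
    print(n,pt(a,u*s,v*s,z).round(3))
```

```text
tee [0.414 0.268 0.007]
adapter [0.382 0.361 0.007]
objA [0.406 0.179 0.045]
objB [0.351 0.225 0.045]
bottle [0.503 0.434 0.03 ]
well [0.537 0.332 0.021]
dock [0.506 0.435 0.021]
trayc [0.546 0.209 0.016]
objAtop [0.405 0.183 0.05 ]
objBtop [0.352 0.227 0.05 ]
well [0.533 0.337 0.021]
dock [0.498 0.444 0.021]
bulbtip [0.509 0.44  0.075]
```

View pics/c1.png

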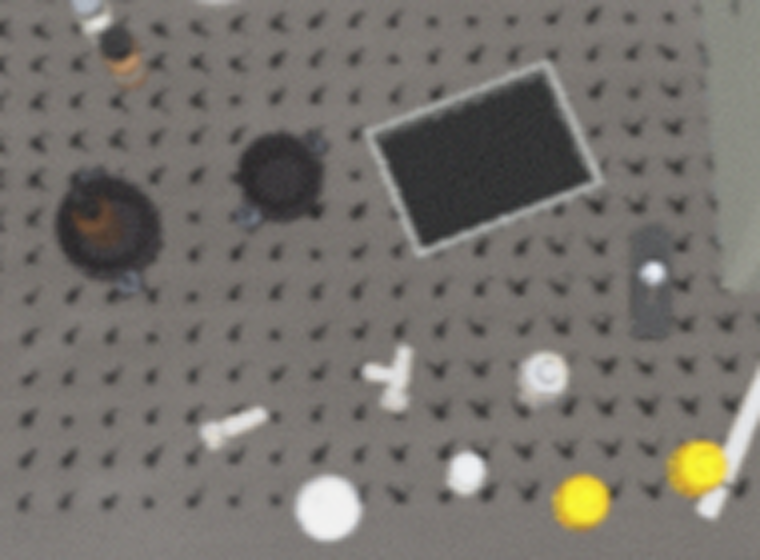

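View pics/c2.png

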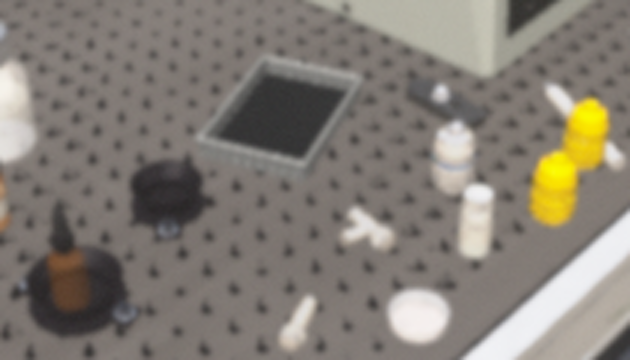

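The objective is the pale ringed barrel with a nose at top-crop (545,373) / scene-crop (455,158). The other candidates are the narrow white vial (466,472), the white lid (328,508) and the two yellow ones, and none of them fits. The bottle stands in the large cup (108,228), the small cup is at (281,176) and the tray at (485,158). The tee is near (390,378), the adapter near (235,424).

I'll set out now, going to x = 0.6 first and then swinging across.

Call:
carry_out:
  moves:
    - {"x":0,"y":0,"z":40}
    - {"x":309,"y":0,"z":40}
    - {"x":309,"y":0,"z":40}
    - {"x":309,"y":0,"z":40}
    - {"x":309,"y":0,"z":40}
    - {"x":309,"y":0,"z":40}
    - {"x":309,"y":0,"z":40}
    - {"x":309,"y":0,"z":40}
    - {"x":309,"y":0,"z":40}
  hand: 0.7

```text
invalid input at $.moves[0]: expected keys x, y, z, twist
```

Run:
```python
from h import *
o=ctrl.get_obs();print(o["time_s"],o["tcp_pos"],np.round(o["ee_rot"],3).tolist(),o["joints"])
import pickle
b=pickle.load(open("pics/t0.pkl","rb"))
q=lambda x,y,z:pt(b,x/4+160,y/4+110,z).round(4)
d=q(267,410,.007)-q(203,437,.007);print("adapter",(q(267,410,.007)+q(203,437,.007))/2,np.degrees(np.arctan2(d[1],d[0])))
d=q(404,347,.007)-q(396,410,.007);print("tee",q(400,378,.007),np.degrees(np.arctan2(d[1],d[0])),q(366,371,.007))
print("dock",q(110,230,.009),"well",q(282,178,.009),q(317,141,.009),q(247,215,.009))
for p in[(371,132),(548,64),(600,182),(420,252)]:print(q(*p,.016))
```

```text
0.1 [ 0.29090603 -0.63635189  0.23220297] [[0.909, 0.416, -0.0], [0.416, -0.909, 0.001], [0.0, -0.001, -1.0]] [-6.73410134e+01  2.17335245e+01  9.93893832e+01  1.16474883e-04
  5.89292289e+01 -1.90640184e+00]
adapter [0.38615 0.35985 0.007  ] -67.8623211766161
tee [0.4117 0.2612 0.007 ] -8.214298883576452 [0.4163 0.2815 0.007 ]
dock [0.506  0.4362 0.009 ] well [0.5369 0.3312 0.009 ] [0.5602 0.3096 0.009 ] [0.5138 0.3527 0.009 ]
[0.5629 0.2761 0.016 ]
[0.6047 0.1662 0.016 ]
[0.5284 0.1375 0.016 ]
[0.4868 0.2477 0.016 ]
```

Call:
carry_out:
  moves:
    - {"x":0,"y":0,"z":40,"twist":0}
    - {"x":309,"y":0,"z":40,"twist":0}
    - {"x":309,"y":0,"z":40,"twist":0}
    - {"x":309,"y":0,"z":40,"twist":0}
    - {"x":309,"y":0,"z":40,"twist":0}
    - {"x":309,"y":0,"z":40,"twist":0}
    - {"x":309,"y":0,"z":40,"twist":0}
    - {"x":309,"y":0,"z":40,"twist":0}
    - {"x":309,"y":0,"z":40,"twist":0}
    - {"x":309,"y":0,"z":40,"twist":0}
  hand: 0.7

```text
time_s: 1.1
tcp_pos: [0.599, -0.6367, 0.2722]
ee_rot: [[0.91, 0.416, -0.001], [0.416, -0.91, 0.001], [-0.0, -0.001, -1.0]]
ft_force: [-1.0, -0.5, 0.4]
grip_width: 0.0636
grasp_force: 0.0
```

Call:
carry_out:
  moves:
    - {"x":0,"y":500,"z":0,"twist":0}
    - {"x":0,"y":500,"z":0,"twist":0}
    - {"x":0,"y":500,"z":0,"twist":0}
    - {"x":0,"y":500,"z":0,"twist":0}
    - {"x":0,"y":500,"z":0,"twist":0}
    - {"x":0,"y":500,"z":0,"twist":0}
    - {"x":0,"y":500,"z":0,"twist":0}
    - {"x":0,"y":500,"z":0,"twist":0}
    - {"x":0,"y":500,"z":0,"twist":0}
    - {"x":0,"y":500,"z":0,"twist":0}

```text
time_s: 2.1
tcp_pos: [0.5984, -0.1358, 0.2731]
ee_rot: [[0.91, 0.414, 0.0], [0.414, -0.91, -0.0], [0.0, 0.0, -1.0]]
ft_force: [1.0, 1.0, 0.1]
grip_width: 0.0639
grasp_force: 0.0
```

Call:
carry_out:
  moves:
    - {"x":0,"y":460,"z":0,"twist":0}
    - {"x":0,"y":460,"z":0,"twist":0}
    - {"x":0,"y":460,"z":0,"twist":0}
    - {"x":0,"y":460,"z":0,"twist":0}
    - {"x":0,"y":460,"z":0,"twist":0}
    - {"x":0,"y":460,"z":0,"twist":0}
    - {"x":0,"y":460,"z":0,"twist":9}
    - {"x":0,"y":460,"z":0,"twist":18}
    - {"x":0,"y":460,"z":0,"twist":27}
    - {"x":0,"y":460,"z":0,"twist":36}
    - {"x":0,"y":460,"z":0,"twist":45}
    - {"x":0,"y":460,"z":0,"twist":54}

```text
time_s: 3.3
tcp_pos: [0.5996, 0.3223, 0.2728]
ee_rot: [[0.234, 0.972, -0.0], [0.972, -0.234, -0.0], [-0.0, -0.0, -1.0]]
ft_force: [0.2, -0.2, 0.5]
grip_width: 0.0639
grasp_force: 0.0
```

Call:
carry_out:
  moves:
    - {"x":-100,"y":80,"z":0,"twist":33}
    - {"x":-100,"y":80,"z":0,"twist":33}
    - {"x":-100,"y":80,"z":0,"twist":33}
    - {"x":-100,"y":80,"z":0,"twist":33}
    - {"x":-100,"y":80,"z":0,"twist":33}
    - {"x":-100,"y":80,"z":0,"twist":33}

```text
time_s: 3.9
tcp_pos: [0.5003, 0.4022, 0.273]
ee_rot: [[-0.323, 0.946, 0.0], [0.946, 0.323, 0.0], [-0.0, 0.0, -1.0]]
ft_force: [0.1, -0.2, -1.1]
grip_width: 0.0639
grasp_force: 0.0
```

Run:
```python
from h import *
f=grab("wrist","w1");print(f["c"],f["Rc"].round(2).tolist(),f["foc"],ctrl.get_obs()["joints"])
cv2.imwrite("pics/w1b.png",cv2.resize(f["pixels"][:,:,::-1],(800,600),interpolation=cv2.INTER_CUBIC))
```

```text
[0.47363106 0.47751074 0.42542453] [[0.95, 0.31, 0.09], [0.32, -0.91, -0.26], [-0.0, 0.28, -0.96]] 297.3186396354542 [ 3.67115278e+01  1.40691850e+01  1.04991997e+02 -2.10508134e-03
  6.09277884e+01  1.78659378e+01]
```

View pics/w1b.png

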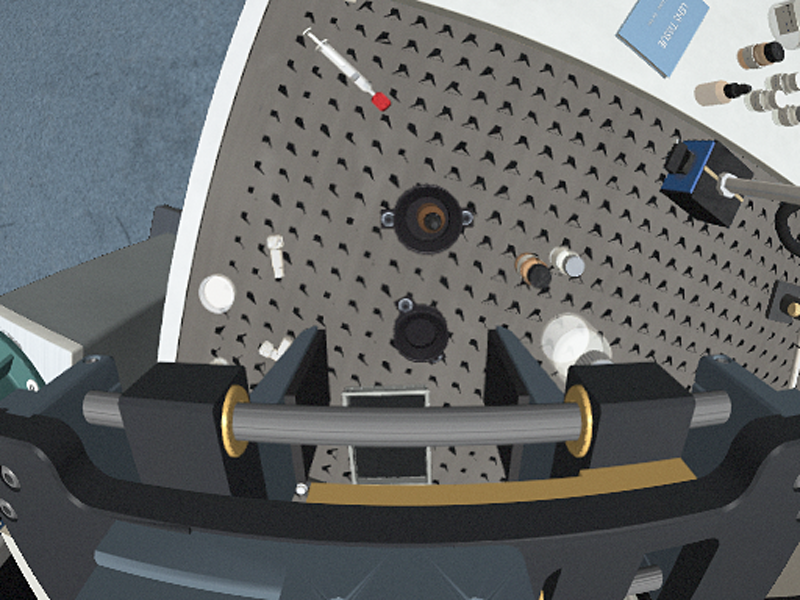

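Run:
```python
from h import *; import pickle
f=pickle.load(open("pics/w1.pkl","rb"))
s=.64;q=lambda u,v,z:pt(f,u*s,v*s,z,True).round(4)
print("bulb",q(433,216,.075),"screws",q(388,217,.009),q(467,217,.009),"mid",(q(388,217,.009)+q(467,217,.009))/2,"rim",q(428,218,.021))
print("well",q(419,332,.021),"bore",q(421,333,.011),"screw",q(404,304,.009)); print("adapter ends",q(275,236,.007),q(277,278,.007))
x=np.ascontiguousarray(f["pixels"][100:230,210:330,::-1]);cv2.imwrite("pics/w1c.png",cv2.resize(x,None,fx=4.5,fy=4.5,interpolation=cv2.INTER_CUBIC))
```

```text
bulb [0.5051 0.4476 0.075 ] screws [0.4731 0.428  0.009 ] [0.5404 0.4513 0.009 ] mid [0.50675 0.43965 0.009  ] rim [0.5065 0.4398 0.021 ]
well [0.5338 0.3375 0.021 ] bore [0.5374 0.3337 0.011 ] screw [0.513  0.3553 0.009 ]
adapter ends [0.3779 0.3785 0.007 ] [0.3904 0.34   0.007 ]
```

View pics/w1c.png

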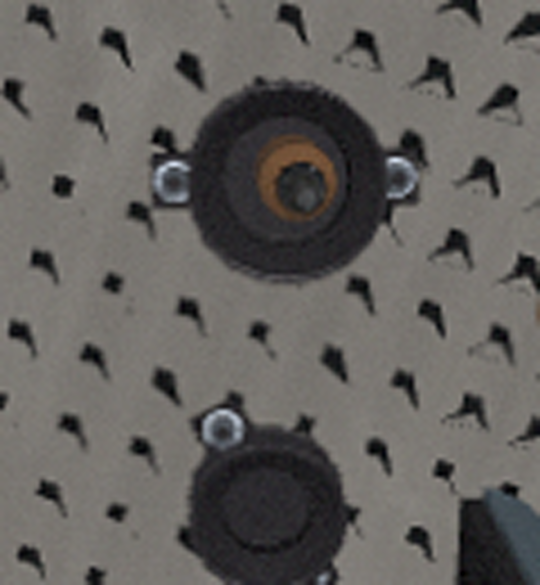

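Run:
```python
from h import *; import pickle
f=pickle.load(open("pics/w1.pkl","rb"))
q=lambda u,v,z:pt(f,u/4.5+210,v/4.5+100,z,True).round(4)
print("body",q(298,177,.04),"bulb",q(301,183,.079),"rim",q(288,182,.021),"screws",(q(172,182,.009)+q(402,177,.009))/2)
print("well",q(267,505,.021),(q(221,429,.009)+q(323,578,.009))/2,q(265,508,.011))
o=ctrl.get_obs();print(o["tcp_pos"])
```

```text
body [0.5077 0.4428 0.04  ] bulb [0.5055 0.4451 0.079 ] rim [0.507  0.4387 0.021 ] screws [0.5075  0.43835 0.009  ]
well [0.5353 0.3384 0.021 ] [0.53905 0.33485 0.009  ] [0.5365 0.3338 0.011 ]
[0.5005019  0.40227414 0.27288743]
```

The bottle is at about (0.507, 0.444), the large cup at (0.507, 0.439) and the small cup at (0.537, 0.335). Descending over the bottle.

Call:
carry_out:
  moves:
    - {"x":6.5,"y":41.5,"z":-50,"twist":0}
    - {"x":6.5,"y":41.5,"z":-100,"twist":0}
    - {"x":6.5,"y":41.5,"z":-140,"twist":0}
    - {"x":6.5,"y":41.5,"z":-165,"twist":0}
    - {"x":6.5,"y":41.5,"z":-190,"twist":0}
    - {"x":6.5,"y":41.5,"z":-210,"twist":0}
    - {"x":6.5,"y":41.5,"z":-222,"twist":0}
    - {"x":6.5,"y":41.5,"z":-230,"twist":0}
    - {"x":6.5,"y":41.5,"z":-230,"twist":0}

```text
time_s: 4.85
tcp_pos: [0.5066, 0.4446, 0.0424]
ee_rot: [[-0.327, 0.945, -0.0], [0.945, 0.327, -0.0], [-0.0, -0.0, -1.0]]
ft_force: [-0.0, 0.4, 0.6]
grip_width: 0.0639
grasp_force: 0.0
```

Call:
carry_out:
  moves:
    - {"x":0,"y":0,"z":0,"twist":0}
    - {"x":0,"y":0,"z":0,"twist":0}
    - {"x":0,"y":0,"z":0,"twist":0}
    - {"x":0,"y":0,"z":0,"twist":0}
    - {"x":0,"y":0,"z":0,"twist":0}
    - {"x":0,"y":0,"z":0,"twist":0}
    - {"x":0,"y":0,"z":0,"twist":0}
    - {"x":0,"y":0,"z":0,"twist":0}
  hand: 0.1

```text
time_s: 5.65
tcp_pos: [0.5066, 0.445, 0.0429]
ee_rot: [[-0.328, 0.945, 0.0], [0.945, 0.328, 0.0], [0.0, 0.0, -1.0]]
ft_force: [0.1, -0.3, 3.0]
grip_width: 0.0216
grasp_force: 30.0
```

Call:
carry_out:
  moves:
    - {"x":0,"y":0,"z":5,"twist":0}
    - {"x":0,"y":0,"z":15,"twist":0}
    - {"x":0,"y":0,"z":30,"twist":0}
    - {"x":0,"y":0,"z":50,"twist":0}
    - {"x":0,"y":0,"z":50,"twist":0}

```text
time_s: 6.15
tcp_pos: [0.508, 0.446, 0.0964]
ee_rot: [[-0.328, 0.945, 0.004], [0.945, 0.328, 0.003], [0.002, 0.004, -1.0]]
ft_force: [-0.1, 0.2, -0.2]
grip_width: 0.0219
grasp_force: 30.0
```

Run:
```python
from h import *
f=grab("wrist","w2");o=ctrl.get_obs();print(o["time_s"],o["tcp_pos"],o["grip_width"],o["grasp_force"])
g=grab("scene","s2")
L=lambda p,x,y,w,h:cv2.resize(p[y:y+h,x:x+w,::-1],(400,400),interpolation=cv2.INTER_CUBIC)
cv2.imwrite("pics/w2b.png",np.hstack([L(f["pixels"],190,130,150,150),L(g["pixels"],100,140,150,150)]))
```

```text
6.2 [0.50740793 0.44555793 0.09481778] 0.021697121383441455 29.988958357425872
```

View pics/w2b.png

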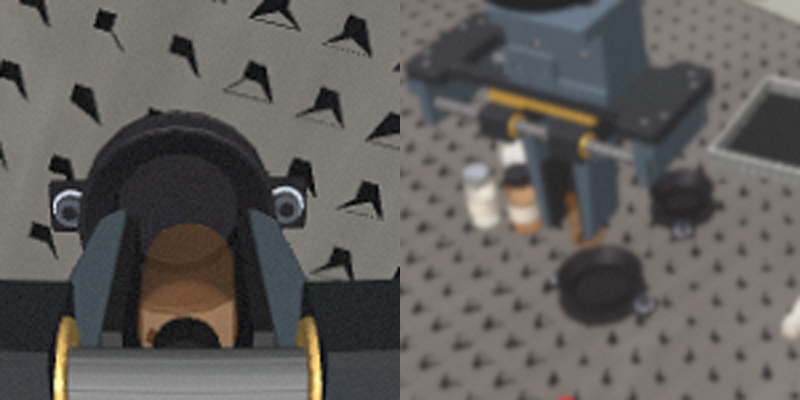

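Call:
carry_out:
  moves:
    - {"x":8,"y":-29,"z":0,"twist":0}
    - {"x":18,"y":-65,"z":0,"twist":0}
    - {"x":26,"y":-94,"z":0,"twist":0}
    - {"x":30.5,"y":-109,"z":0,"twist":0}
    - {"x":30.5,"y":-109,"z":-15,"twist":0}
    - {"x":30.5,"y":-109,"z":-25,"twist":0}
    - {"x":30.5,"y":-109,"z":-25,"twist":0}

```text
time_s: 6.95
tcp_pos: [0.5357, 0.3361, 0.0654]
ee_rot: [[-0.328, 0.945, -0.003], [0.945, 0.328, -0.001], [-0.0, -0.003, -1.0]]
ft_force: [-0.6, -0.3, 0.0]
grip_width: 0.0218
grasp_force: 30.0
```

Run:
```python
from h import *
f=grab("wrist","w3");o=ctrl.get_obs();print(o["time_s"],o["tcp_pos"],o["ft_force"])
g=grab("scene","s3")
L=lambda p,x,y,w,h:cv2.resize(p[y:y+h,x:x+w,::-1],(400,400),interpolation=cv2.INTER_CUBIC)
cv2.imwrite("pics/w3b.png",np.hstack([L(f["pixels"],190,130,150,150),L(g["pixels"],130,140,120,120)]))
```

```text
7.0 [0.53608309 0.33643948 0.06633359] [0.21619677 0.68664431 0.25093532]
```

View pics/w3b.png

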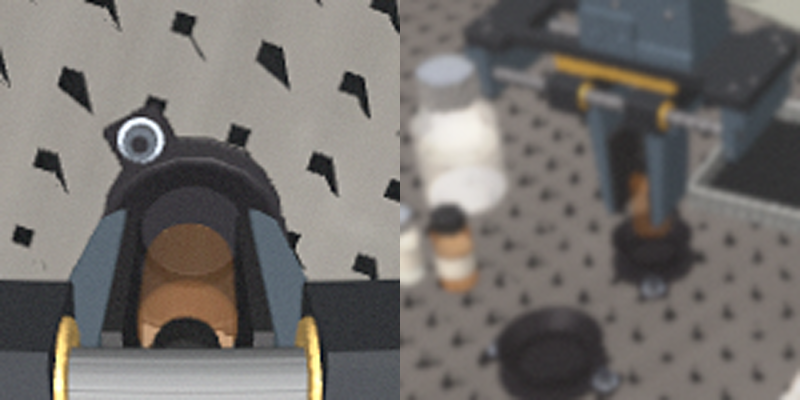

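Call:
carry_out:
  moves:
    - {"x":0,"y":0,"z":-8,"twist":0}
    - {"x":0,"y":0,"z":-14,"twist":0}
    - {"x":0,"y":0,"z":-18,"twist":0}
    - {"x":0,"y":0,"z":-21,"twist":0}
    - {"x":0,"y":0,"z":-23.5,"twist":0}
    - {"x":0,"y":0,"z":-23.5,"twist":0}

```text
time_s: 7.65
tcp_pos: [0.5369, 0.3358, 0.0439]
ee_rot: [[-0.328, 0.945, -0.0], [0.945, 0.328, -0.0], [-0.0, -0.0, -1.0]]
ft_force: [-0.2, 0.3, 0.5]
grip_width: 0.0216
grasp_force: 30.0
```

Run:
```python
from h import *; import pickle
f=pickle.load(open("pics/w3.pkl","rb"))
q=lambda u,v,z:pt(f,u*.375+190,v*.375+130,z,True).round(4)
print("foot",q(190,224,.0275),q(190,275,.0275),"bore far floor/top",q(190,187,.004),q(190,187,.011))
```

```text
foot [0.533  0.3429 0.0275] [0.5378 0.3293 0.0275] bore far floor/top [0.5323 0.345  0.004 ] [0.5315 0.3472 0.011 ]
```

Call:
carry_out:
  moves:
    - {"x":0,"y":0,"z":-1,"twist":0}
    - {"x":0,"y":0,"z":-1.5,"twist":0}

```text
time_s: 7.85
tcp_pos: [0.5372, 0.3359, 0.0429]
ee_rot: [[-0.328, 0.945, 0.0], [0.945, 0.328, 0.0], [0.0, 0.0, -1.0]]
ft_force: [-1.4, -0.1, 4.9]
grip_width: 0.0216
grasp_force: 30.0
```

Call:
carry_out:
  moves:
    - {"x":0,"y":0,"z":0,"twist":0}
    - {"x":0,"y":0,"z":0,"twist":0}
    - {"x":0,"y":0,"z":0,"twist":0}
    - {"x":0,"y":0,"z":0,"twist":0}
    - {"x":0,"y":0,"z":0,"twist":0}
    - {"x":0,"y":0,"z":20,"twist":0}
    - {"x":0,"y":0,"z":60,"twist":0}
    - {"x":0,"y":0,"z":107,"twist":0}
    - {"x":0,"y":0,"z":107,"twist":0}
  hand: 0.65

```text
time_s: 8.75
tcp_pos: [0.5398, 0.3375, 0.1557]
ee_rot: [[-0.328, 0.945, 0.007], [0.945, 0.328, 0.004], [0.002, 0.008, -1.0]]
ft_force: [-0.3, 1.4, 0.5]
grip_width: 0.0596
grasp_force: 0.0
```

Run:
```python
from h import *
f=grab("wrist","w4");o=ctrl.get_obs();print(o["time_s"],o["tcp_pos"],o["ft_force"])
g=grab("scene","s4");L=lambda p,x,y,w,h,W,H:cv2.resize(p[y:y+h,x:x+w,::-1],(W,H),interpolation=cv2.INTER_CUBIC)
cv2.imwrite("pics/w4b.png",np.hstack([L(f["pixels"],190,130,150,150,400,400),L(g["pixels"],130,140,120,120,400,400)]))
```

```text
8.8 [0.53862477 0.33678269 0.15292252] [-0.34867751 -0.83090296 -0.40086833]
```

View pics/w4b.png

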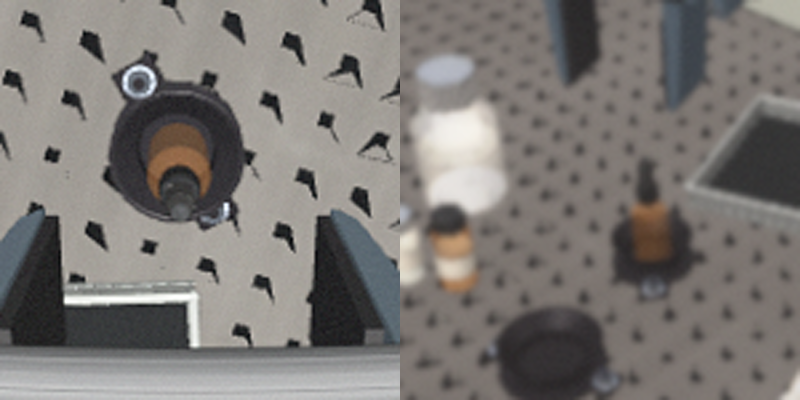

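The bottle stands in the small cup: wrist crop (180,165), scene crop (650,215). Next is the objective. I'll go above it and turn so the fingers miss the vial and the yellow one.

Call:
carry_out:
  moves:
    - {"x":-132,"y":-154,"z":0,"twist":8}
    - {"x":-132,"y":-154,"z":0,"twist":16}
    - {"x":-132,"y":-154,"z":0,"twist":24}
    - {"x":-132,"y":-154,"z":0,"twist":32}
    - {"x":-132,"y":-154,"z":0,"twist":40}
    - {"x":-132,"y":-154,"z":0,"twist":40}
    - {"x":-132,"y":-154,"z":0,"twist":40}

```text
time_s: 9.55
tcp_pos: [0.4054, 0.1821, 0.1494]
ee_rot: [[-0.856, 0.517, -0.0], [0.517, 0.856, -0.0], [0.0, -0.0, -1.0]]
ft_force: [0.3, -0.3, 0.4]
grip_width: 0.0595
grasp_force: 0.0
```

Run:
```python
from h import *
f=grab("wrist","w5");o=ctrl.get_obs();print(o["time_s"],o["tcp_pos"],o["joints"])
cv2.imwrite("pics/w5b.png",cv2.resize(f["pixels"][80:280,140:390,::-1],(750,600),interpolation=cv2.INTER_CUBIC))
```

```text
9.6 [0.40557527 0.18231778 0.1494241 ] [ 2.12007705e+01  6.07444604e+00  1.30406221e+02  2.41239443e-03
  4.35312154e+01 -3.77195102e+01]
```

View pics/w5b.png

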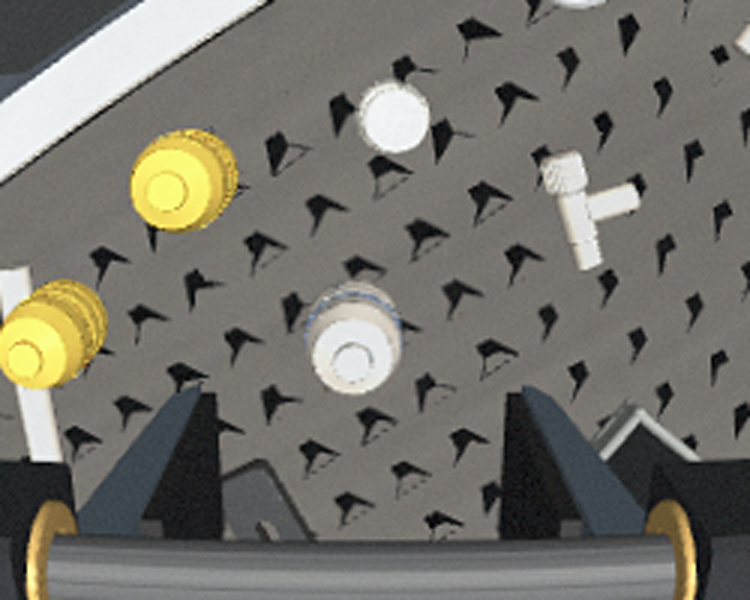

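Run:
```python
from h import *; import pickle
f=pickle.load(open("pics/w5.pkl","rb"))
q=lambda u,v,z:pt(f,u/3+140,v/3+80,z,True).round(4)
print("nose",q(354,362,.05),"shoulder",q(355,348,.036))
a,b=q(563,170,.009),q(589,265,.007);print("tee",a,b,(a+b)/2,np.degrees(np.arctan2(*(a-b)[1::-1])),"stub",q(638,195,.007))
```

```text
nose [0.4068 0.1788 0.05  ] shoulder [0.4069 0.179  0.036 ]
tee [0.3968 0.266  0.009 ] [0.4308 0.2587 0.007 ] [0.4138  0.26235 0.008  ] 167.88222794952674 stub [0.4179 0.2855 0.007 ]
```

Call:
carry_out:
  moves:
    - {"x":2,"y":-2.5,"z":-40,"twist":0}
    - {"x":2,"y":-2.5,"z":-70,"twist":0}
    - {"x":2,"y":-2.5,"z":-92,"twist":0}
    - {"x":2,"y":-2.5,"z":-105,"twist":0}
    - {"x":2,"y":-2.5,"z":-111.5,"twist":0}
    - {"x":2,"y":-2.5,"z":-111.5,"twist":0}

```text
time_s: 10.2
tcp_pos: [0.4071, 0.1796, 0.0378]
ee_rot: [[-0.858, 0.514, -0.001], [0.514, 0.858, -0.0], [0.001, -0.001, -1.0]]
ft_force: [0.6, -1.0, -0.2]
grip_width: 0.059
grasp_force: 0.0
```

Call:
carry_out:
  moves:
    - {"x":0,"y":0,"z":0,"twist":0}
    - {"x":0,"y":0,"z":0,"twist":0}
    - {"x":0,"y":0,"z":0,"twist":0}
    - {"x":0,"y":0,"z":0,"twist":0}
    - {"x":0,"y":0,"z":0,"twist":0}
    - {"x":0,"y":0,"z":0,"twist":0}
    - {"x":0,"y":0,"z":0,"twist":0}
    - {"x":0,"y":0,"z":0,"twist":0}
  hand: 0.2

```text
time_s: 11.0
tcp_pos: [0.4073, 0.1794, 0.0386]
ee_rot: [[-0.858, 0.513, 0.0], [0.513, 0.858, 0.0], [-0.0, 0.0, -1.0]]
ft_force: [-1.0, -1.5, 8.8]
grip_width: 0.0282
grasp_force: 30.1
```

Call:
carry_out:
  moves:
    - {"x":0,"y":0,"z":5,"twist":0}
    - {"x":0,"y":0,"z":15,"twist":0}
    - {"x":0,"y":0,"z":35,"twist":0}
    - {"x":0,"y":0,"z":70,"twist":0}
    - {"x":0,"y":0,"z":70,"twist":0}

```text
time_s: 11.5
tcp_pos: [0.409, 0.1801, 0.1121]
ee_rot: [[-0.858, 0.513, 0.005], [0.513, 0.858, 0.002], [-0.004, 0.005, -1.0]]
ft_force: [0.6, 0.5, -2.0]
grip_width: 0.0284
grasp_force: 30.0
```

Run:
```python
from h import *
f=grab("wrist","w6");o=ctrl.get_obs();print(o["time_s"],o["tcp_pos"],o["grip_width"],o["ft_force"])
g=grab("scene","s6");L=lambda p,x,y,w,h,W,H:cv2.resize(p[y:y+h,x:x+w,::-1],(W,H),interpolation=cv2.INTER_CUBIC)
cv2.imwrite("pics/w6b.png",np.hstack([L(f["pixels"],190,130,150,150,400,400),L(g["pixels"],230,110,120,120,400,400)]))
```

```text
11.55 [0.4082751  0.17985522 0.11043172] 0.028493908084620496 [ 0.66724337 -0.55011453 -1.1011875 ]
```

View pics/w6b.png

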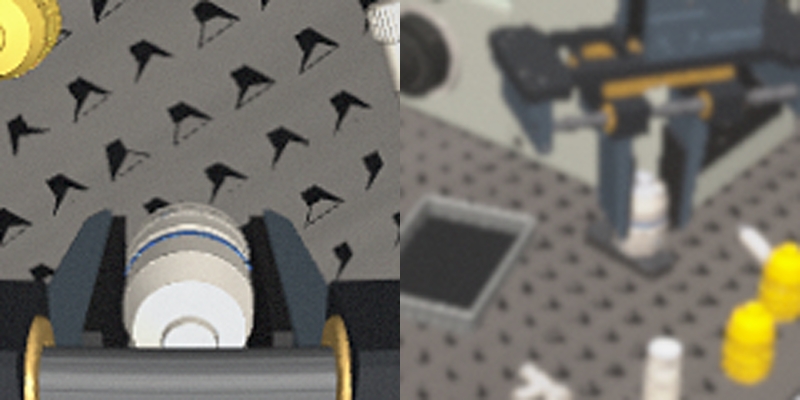

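Call:
carry_out:
  moves:
    - {"x":8,"y":20,"z":15,"twist":0}
    - {"x":22,"y":58,"z":20,"twist":0}
    - {"x":38,"y":99,"z":20,"twist":0}
    - {"x":54,"y":140,"z":20,"twist":0}
    - {"x":70,"y":182,"z":20,"twist":0}
    - {"x":84,"y":219,"z":20,"twist":0}
    - {"x":94,"y":244,"z":15,"twist":0}
    - {"x":100,"y":259.5,"z":0,"twist":0}
    - {"x":100,"y":259.5,"z":-20,"twist":0}
    - {"x":100,"y":259.5,"z":-35,"twist":0}
    - {"x":100,"y":259.5,"z":-35,"twist":0}

```text
time_s: 12.7
tcp_pos: [0.5054, 0.4374, 0.07]
ee_rot: [[-0.858, 0.513, -0.004], [0.513, 0.858, -0.003], [0.002, -0.005, -1.0]]
ft_force: [-1.1, 0.0, -1.4]
grip_width: 0.0279
grasp_force: 30.0
```

Run:
```python
from h import *
f=grab("wrist","w7");o=ctrl.get_obs();print(o["time_s"],o["tcp_pos"],o["grip_width"],o["ft_force"])
g=grab("scene","s7");L=lambda p,x,y,w,h,W,H:cv2.resize(p[y:y+h,x:x+w,::-1],(W,H),interpolation=cv2.INTER_CUBIC)
cv2.imwrite("pics/w7b.png",np.hstack([L(f["pixels"],190,130,150,150,400,400),L(g["pixels"],115,155,120,120,400,400)]))
```

```text
12.75 [0.50610721 0.43789284 0.07163625] 0.028090476978643163 [ 0.30348714  0.05454572 -0.89372762]
```

View pics/w7b.png

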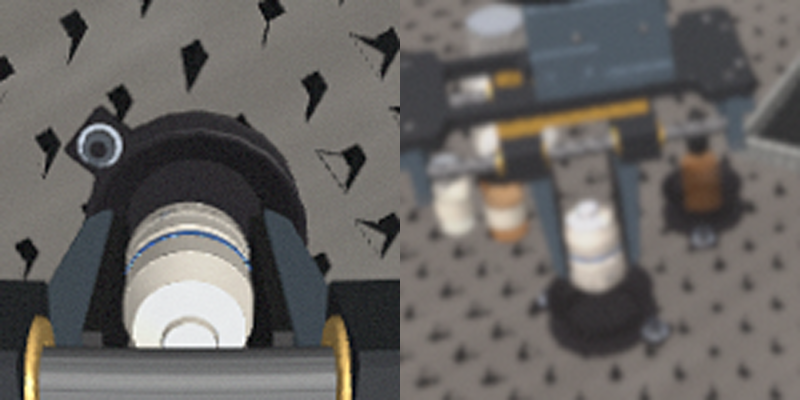

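Call:
carry_out:
  moves:
    - {"x":0.8,"y":1.2,"z":-8,"twist":0}
    - {"x":0.8,"y":1.2,"z":-16,"twist":0}
    - {"x":0.8,"y":1.2,"z":-22,"twist":0}
    - {"x":0.8,"y":1.2,"z":-26,"twist":0}
    - {"x":0.8,"y":1.2,"z":-28.5,"twist":0}
    - {"x":0.8,"y":1.2,"z":-28.5,"twist":0}

```text
time_s: 13.4
tcp_pos: [0.5077, 0.44, 0.0444]
ee_rot: [[-0.858, 0.513, -0.0], [0.513, 0.858, -0.0], [0.0, -0.0, -1.0]]
ft_force: [0.3, 0.2, -0.7]
grip_width: 0.0283
grasp_force: 30.0
```

Call:
carry_out:
  moves:
    - {"x":0,"y":0,"z":-1,"twist":0}
    - {"x":0,"y":0,"z":-1.5,"twist":0}
    - {"x":0,"y":0,"z":-1.5,"twist":0}

```text
time_s: 13.7
tcp_pos: [0.5079, 0.4401, 0.0434]
ee_rot: [[-0.858, 0.513, 0.0], [0.513, 0.858, 0.0], [-0.0, 0.0, -1.0]]
ft_force: [-0.1, -0.1, -2.0]
grip_width: 0.0281
grasp_force: 30.0
```

Call:
carry_out:
  moves:
    - {"x":0,"y":0,"z":-1,"twist":0}
    - {"x":0,"y":0,"z":-1,"twist":0}

```text
time_s: 13.9
tcp_pos: [0.5081, 0.4402, 0.0427]
ee_rot: [[-0.858, 0.513, 0.0], [0.513, 0.858, 0.0], [-0.0, 0.0, -1.0]]
ft_force: [-1.8, -1.9, 4.2]
grip_width: 0.0283
grasp_force: 30.0
```

Call:
carry_out:
  moves:
    - {"x":0,"y":0,"z":0,"twist":0}
    - {"x":0,"y":0,"z":0,"twist":0}
    - {"x":0,"y":0,"z":0,"twist":0}
    - {"x":0,"y":0,"z":0,"twist":0}
    - {"x":0,"y":0,"z":0,"twist":0}
    - {"x":0,"y":0,"z":20,"twist":0}
    - {"x":0,"y":0,"z":60,"twist":0}
    - {"x":0,"y":0,"z":107,"twist":0}
    - {"x":0,"y":0,"z":107,"twist":0}
  hand: 0.65

```text
time_s: 14.8
tcp_pos: [0.5104, 0.4421, 0.1555]
ee_rot: [[-0.858, 0.513, 0.007], [0.513, 0.858, 0.005], [-0.003, 0.008, -1.0]]
ft_force: [1.0, 1.0, 0.4]
grip_width: 0.0595
grasp_force: 0.0
```

Run:
```python
from h import *
f=grab("wrist","w8");o=ctrl.get_obs();print(o["time_s"],o["tcp_pos"],o["ft_force"])
g=grab("scene","s8");L=lambda p,x,y,w,h,W,H:cv2.resize(p[y:y+h,x:x+w,::-1],(W,H),interpolation=cv2.INTER_CUBIC)
cv2.imwrite("pics/w8b.png",np.hstack([L(f["pixels"],190,130,150,150,400,400),L(g["pixels"],115,155,120,120,400,400)]))
```

```text
14.85 [0.50927195 0.44126986 0.15259446] [-0.06543874 -0.22680684 -0.31000495]
```

View pics/w8b.png

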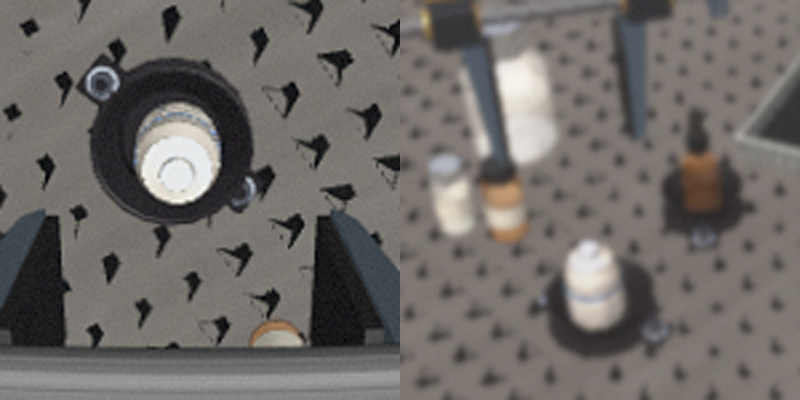

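The objective stands in the large cup, at wrist crop (178,165) and scene crop (595,290). Next the adapter. I'll measure it from above with image code.

Call:
carry_out:
  moves:
    - {"x":-123,"y":-80,"z":0,"twist":-8}
    - {"x":-123,"y":-80,"z":0,"twist":-16}
    - {"x":-123,"y":-80,"z":0,"twist":-24}
    - {"x":-123,"y":-80,"z":0,"twist":-32}
    - {"x":-123,"y":-80,"z":0,"twist":-39}
    - {"x":-123,"y":-80,"z":0,"twist":-39}
    - {"x":-123,"y":-80,"z":0,"twist":-39}

```text
time_s: 15.6
tcp_pos: [0.3846, 0.3598, 0.1484]
ee_rot: [[-0.348, 0.938, -0.001], [0.938, 0.348, -0.001], [-0.0, -0.001, -1.0]]
ft_force: [0.8, 0.8, -1.0]
grip_width: 0.0594
grasp_force: 0.0
```

```bash
cat >> h.py <<'E'
def blobs(f,z,x0,y0,rad=.05):
    m=(f["pixels"].min(2)>150).astype(np.uint8)
    n,l,st,c=cv2.connectedComponentsWithStats(m)
    for i in range(1,n):
        if st[i,4]<40: continue
        p=pt(f,*c[i],z,True)
        if np.hypot(p[0]-x0,p[1]-y0)>rad: continue
        v,u=np.nonzero(l==i); P=np.array([pt(f,a,b,z,True)[:2] for a,b in zip(u,v)],np.float32)
        (cx,cy),(w,h),an=cv2.minAreaRect(P*1000); 
        vec=np.linalg.svd(P-P.mean(0),full_matrices=False)[2][0]
        print("n",st[i,4],"bbox",st[i,:4],"mean",P.mean(0).round(4),"rect",round(cx),round(cy),round(w),round(h),round(an),"axis",np.degrees(np.arctan2(vec[1],vec[0])).round(1))
E
python3 - <<'E'
from h import *
f=grab("wrist","w9");o=ctrl.get_obs();print(o["time_s"],o["tcp_pos"],np.degrees(np.arctan2(o["ee_rot"][1][1],o["ee_rot"][0][1])))
blobs(f,.008,.385,.36)
E
```

```text
15.65 [0.38469405 0.35987919 0.14853553] 20.32869647752437
n 437 bbox [254 165  15  39] mean [0.3838 0.3626] rect 384 360 14 40 20 axis -67.1
```

Call:
carry_out:
  moves:
    - {"x":-0.8,"y":0,"z":-45,"twist":0}
    - {"x":-0.8,"y":0,"z":-85,"twist":0}
    - {"x":-0.8,"y":0,"z":-108,"twist":0}
    - {"x":-0.8,"y":0,"z":-120,"twist":0}
    - {"x":-0.8,"y":0,"z":-126.5,"twist":0}
    - {"x":-0.8,"y":0,"z":-126.5,"twist":0}

```text
time_s: 16.25
tcp_pos: [0.3842, 0.3601, 0.0226]
ee_rot: [[-0.345, 0.939, -0.0], [0.939, 0.345, -0.0], [-0.0, -0.0, -1.0]]
ft_force: [0.1, -0.6, 0.4]
grip_width: 0.0594
grasp_force: 0.0
```

Call:
carry_out:
  moves:
    - {"x":0,"y":0,"z":0,"twist":0}
    - {"x":0,"y":0,"z":0,"twist":0}
    - {"x":0,"y":0,"z":0,"twist":0}
    - {"x":0,"y":0,"z":0,"twist":0}
    - {"x":0,"y":0,"z":0,"twist":0}
    - {"x":0,"y":0,"z":0,"twist":0}
    - {"x":0,"y":0,"z":0,"twist":0}
    - {"x":0,"y":0,"z":0,"twist":0}
    - {"x":0,"y":0,"z":0,"twist":0}
  hand: 0.03

```text
time_s: 17.15
tcp_pos: [0.3841, 0.3601, 0.0228]
ee_rot: [[-0.344, 0.939, 0.0], [0.939, 0.344, 0.0], [0.0, 0.0, -1.0]]
ft_force: [-0.7, -0.1, 3.7]
grip_width: 0.0123
grasp_force: 30.0
```

Call:
carry_out:
  moves:
    - {"x":0,"y":0,"z":10,"twist":0}
    - {"x":0,"y":0,"z":40,"twist":0}
    - {"x":0,"y":0,"z":88,"twist":0}
    - {"x":0,"y":0,"z":120,"twist":0}
    - {"x":0,"y":0,"z":120,"twist":0}

```text
time_s: 17.65
tcp_pos: [0.3858, 0.3616, 0.1474]
ee_rot: [[-0.344, 0.939, 0.005], [0.939, 0.344, 0.004], [0.002, 0.006, -1.0]]
ft_force: [-0.4, 0.3, -1.0]
grip_width: 0.0127
grasp_force: 30.0
```

Run:
```python
from h import *; import pickle
o=ctrl.get_obs();print(o["time_s"],o["tcp_pos"],o["grip_width"],o["grasp_force"])
f=pickle.load(open("pics/w1.pkl","rb"))
for u,v in [(343,392),(430,390),(349,478),(430,483)]: print(pt(f,u*.64,v*.64,.016,True).round(4))
f=pickle.load(open("pics/w4.pkl","rb")); print(pt(f,198*.375+190,288*.375+130,.016,True).round(4))
```

```text
17.65 [0.3858159  0.36160784 0.14740988] 0.012692197615920017 29.99996781349182
[0.4842 0.2505 0.016 ]
[0.5653 0.2811 0.016 ]
[0.5194 0.1465 0.016 ]
[0.6063 0.1695 0.016 ]
[0.5636 0.283  0.016 ]
```

Call:
carry_out:
  moves:
    - {"x":162,"y":-118,"z":0,"twist":0}
    - {"x":162,"y":-118,"z":0,"twist":0}
    - {"x":162,"y":-118,"z":0,"twist":0}
    - {"x":162,"y":-118,"z":0,"twist":0}
    - {"x":162,"y":-118,"z":0,"twist":0}
    - {"x":162,"y":-118,"z":-45,"twist":0}
    - {"x":162,"y":-118,"z":-80,"twist":0}
    - {"x":162,"y":-118,"z":-100,"twist":0}
    - {"x":162,"y":-118,"z":-110,"twist":0}
    - {"x":162,"y":-118,"z":-115.5,"twist":0}
    - {"x":162,"y":-118,"z":-115.5,"twist":0}

```text
time_s: 18.75
tcp_pos: [0.546, 0.2422, 0.0273]
ee_rot: [[-0.344, 0.939, -0.0], [0.939, 0.344, -0.0], [-0.0, -0.0, -1.0]]
ft_force: [-0.4, -0.0, 0.2]
grip_width: 0.0127
grasp_force: 30.0
```

Call:
carry_out:
  moves:
    - {"x":0,"y":0,"z":-1,"twist":0}
    - {"x":0,"y":0,"z":-1,"twist":0}
    - {"x":0,"y":0,"z":-1,"twist":0}

```text
time_s: 19.05
tcp_pos: [0.5465, 0.2422, 0.027]
ee_rot: [[-0.344, 0.939, 0.001], [0.939, 0.344, 0.0], [0.0, 0.001, -1.0]]
ft_force: [0.3, -0.1, 0.7]
grip_width: 0.0126
grasp_force: 30.0
```

Call:
carry_out:
  moves:
    - {"x":0,"y":0,"z":0,"twist":0}
    - {"x":0,"y":0,"z":0,"twist":0}
    - {"x":0,"y":0,"z":0,"twist":0}
    - {"x":0,"y":0,"z":15,"twist":0}
    - {"x":0,"y":0,"z":50,"twist":0}
    - {"x":0,"y":0,"z":100,"twist":0}
    - {"x":0,"y":0,"z":124,"twist":0}
  hand: 0.2

```text
time_s: 19.75
tcp_pos: [0.5473, 0.2426, 0.1549]
ee_rot: [[-0.344, 0.939, 0.004], [0.939, 0.344, 0.002], [0.0, 0.004, -1.0]]
ft_force: [0.6, -0.9, -0.1]
grip_width: 0.0183
grasp_force: 0.0
```

Run:
```python
from h import *
f=grab("wrist","w10");o=ctrl.get_obs();print(o["time_s"],o["tcp_pos"],o["grip_width"])
blobs(f,.011,.546,.242)
```

```text
19.8 [0.54858701 0.24310842 0.15758517] 0.01844734530217855
n 450 bbox [251 164  15  39] mean [0.5441 0.2444] rect 545 242 14 41 20 axis -69.6
```

Call:
carry_out:
  moves:
    - {"x":-132,"y":20,"z":0,"twist":-8}
    - {"x":-132,"y":20,"z":0,"twist":-16}
    - {"x":-132,"y":20,"z":0,"twist":-24}
    - {"x":-132,"y":20,"z":0,"twist":-32}
    - {"x":-132,"y":20,"z":0,"twist":-32}
    - {"x":-132,"y":20,"z":0,"twist":-32}
  hand: 0.7

```text
time_s: 20.4
tcp_pos: [0.4146, 0.2622, 0.1509]
ee_rot: [[0.202, 0.979, 0.001], [0.979, -0.202, 0.0], [0.001, 0.001, -1.0]]
ft_force: [0.6, -0.1, 0.1]
grip_width: 0.0626
grasp_force: 0.0
```

Run:
```python
from h import *
f=grab("wrist","w11");o=ctrl.get_obs();print(o["time_s"],o["tcp_pos"],o["grip_width"],np.degrees(np.arctan2(o["ee_rot"][1][1],o["ee_rot"][0][1])))
blobs(f,.009,.414,.263)
# barrel-only fit: distance-transform-free: max-area rect via template in ground plane
m=(f["pixels"].min(2)>150); v,u=np.nonzero(m)
P=np.array([pt(f,a,b,.009,True)[:2] for a,b in zip(u,v)])
P=P[np.hypot(P[:,0]-.414,P[:,1]-.268)<.035]; best=None
for an in np.radians(np.arange(-35,15,1.)):
    y=np.array([np.cos(an),np.sin(an)]);x=np.array([-y[1],y[0]])  # stub toward x
    for cx in np.arange(.406,.423,.001):
        for cy in np.arange(.254,.272,.001):
            d=P-[cx,cy];a=abs(d@y);b=d@x
            s=((a<.020)&(abs(b)<.007)|(a<.005)&(b>0)&(b<.022)).sum()
            if best is None or s>best[0]: best=(s,np.degrees(an),cx,cy)
print(best,len(P))
```

```text
20.45 [0.41473443 0.26214519 0.1506673 ] 0.06366103348978647 -11.662895237881848
n 635 bbox [237 162  41  30] mean [0.4105 0.2667] rect 412 271 30 41 83 axis 175.5
(np.int64(601), np.float64(-12.000000000000002), np.float64(0.41200000000000003), np.float64(0.264)) 660
```

The adapter is in the tray at about (0.545, 0.242). The tee's barrel middle is at about (0.4125, 0.2635), lying along -12°.

Call:
carry_out:
  moves:
    - {"x":-1.5,"y":1.5,"z":-45,"twist":0}
    - {"x":-1.5,"y":1.5,"z":-85,"twist":0}
    - {"x":-1.5,"y":1.5,"z":-108,"twist":0}
    - {"x":-1.5,"y":1.5,"z":-120,"twist":0}
    - {"x":-1.5,"y":1.5,"z":-127.5,"twist":0}
    - {"x":-1.5,"y":1.5,"z":-127.5,"twist":0}

```text
time_s: 21.05
tcp_pos: [0.4128, 0.2635, 0.0226]
ee_rot: [[0.205, 0.979, -0.0], [0.979, -0.205, -0.0], [-0.0, -0.0, -1.0]]
ft_force: [0.9, 0.0, 0.5]
grip_width: 0.0637
grasp_force: 0.0
```

Call:
carry_out:
  moves:
    - {"x":0,"y":0,"z":0,"twist":0}
    - {"x":0,"y":0,"z":0,"twist":0}
    - {"x":0,"y":0,"z":0,"twist":0}
    - {"x":0,"y":0,"z":0,"twist":0}
    - {"x":0,"y":0,"z":0,"twist":0}
    - {"x":0,"y":0,"z":0,"twist":0}
    - {"x":0,"y":0,"z":0,"twist":0}
  hand: 0.3

```text
time_s: 21.75
tcp_pos: [0.4129, 0.2638, 0.0233]
ee_rot: [[0.206, 0.979, 0.001], [0.979, -0.206, 0.0], [0.001, 0.001, -1.0]]
ft_force: [-1.1, -0.5, 9.2]
grip_width: 0.0374
grasp_force: 30.0
```

Call:
carry_out:
  moves:
    - {"x":0,"y":0,"z":10,"twist":0}
    - {"x":0,"y":0,"z":40,"twist":0}
    - {"x":0,"y":0,"z":88,"twist":0}
    - {"x":0,"y":0,"z":120,"twist":0}
    - {"x":0,"y":0,"z":120,"twist":0}

```text
time_s: 22.25
tcp_pos: [0.4145, 0.2648, 0.1474]
ee_rot: [[0.205, 0.979, 0.006], [0.979, -0.206, 0.004], [0.005, 0.005, -1.0]]
ft_force: [0.4, -0.4, -0.6]
grip_width: 0.0372
grasp_force: 30.0
```

Call:
carry_out:
  moves:
    - {"x":40,"y":-21,"z":0,"twist":-8}
    - {"x":80,"y":-42,"z":0,"twist":-16}
    - {"x":119,"y":-64,"z":0,"twist":-24}
    - {"x":119,"y":-64,"z":0,"twist":-32}
    - {"x":119,"y":-64,"z":0,"twist":-40}
    - {"x":119,"y":-64,"z":0,"twist":-48}
    - {"x":119,"y":-64,"z":0,"twist":-57}
    - {"x":119,"y":-64,"z":-45,"twist":-57}
    - {"x":119,"y":-64,"z":-80,"twist":-57}
    - {"x":119,"y":-64,"z":-95,"twist":-57}
    - {"x":119,"y":-64,"z":-95,"twist":-57}

```text
time_s: 23.35
tcp_pos: [0.5302, 0.1991, 0.046]
ee_rot: [[0.933, 0.361, -0.004], [0.361, -0.933, -0.001], [-0.004, -0.0, -1.0]]
ft_force: [-0.2, -1.2, 0.5]
grip_width: 0.0376
grasp_force: 30.0
```

Call:
carry_out:
  moves:
    - {"x":0,"y":0,"z":-8,"twist":0}
    - {"x":0,"y":0,"z":-15,"twist":0}
    - {"x":0,"y":0,"z":-19,"twist":0}
    - {"x":0,"y":0,"z":-21,"twist":0}
    - {"x":0,"y":0,"z":-21,"twist":0}

```text
time_s: 23.85
tcp_pos: [0.5316, 0.1996, 0.0268]
ee_rot: [[0.933, 0.361, 0.0], [0.361, -0.933, 0.0], [0.0, -0.0, -1.0]]
ft_force: [-0.4, -0.1, -0.3]
grip_width: 0.0373
grasp_force: 30.0
```

Call:
carry_out:
  moves:
    - {"x":0,"y":0,"z":-1,"twist":0}
    - {"x":0,"y":0,"z":-1,"twist":0}

```text
time_s: 24.05
tcp_pos: [0.5318, 0.1996, 0.0263]
ee_rot: [[0.933, 0.361, 0.0], [0.361, -0.933, 0.0], [0.0, 0.0, -1.0]]
ft_force: [-2.4, -0.8, 6.7]
grip_width: 0.0375
grasp_force: 30.0
```

Call:
carry_out:
  moves:
    - {"x":0,"y":0,"z":0,"twist":0}
    - {"x":0,"y":0,"z":0,"twist":0}
    - {"x":0,"y":0,"z":0,"twist":0}
    - {"x":0,"y":0,"z":0,"twist":0}
    - {"x":0,"y":0,"z":15,"twist":0}
    - {"x":0,"y":0,"z":50,"twist":0}
    - {"x":0,"y":0,"z":100,"twist":0}
    - {"x":0,"y":0,"z":150,"twist":0}
    - {"x":0,"y":0,"z":200,"twist":0}
    - {"x":0,"y":0,"z":200,"twist":0}
  hand: 0.55

```text
time_s: 25.05
tcp_pos: [0.5345, 0.2006, 0.2337]
ee_rot: [[0.933, 0.361, 0.01], [0.361, -0.933, 0.003], [0.011, 0.001, -1.0]]
ft_force: [0.4, -0.3, -0.7]
grip_width: 0.0501
grasp_force: 0.0
```

Run:
```python
from h import *
f=grab("wrist","w12");o=ctrl.get_obs();print(o["time_s"],o["tcp_pos"],o["ft_force"])
blobs(f,.011,.54,.215,.06)
g=grab("scene","s12")
L=lambda p,x,y,w,h,W,H:cv2.resize(p[y:y+h,x:x+w,::-1],(W,H),interpolation=cv2.INTER_CUBIC)
cv2.imwrite("pics/w12b.png",np.hstack([L(f["pixels"],170,110,170,255,400,600),L(g["pixels"],140,140,140,210,400,600)]))
```

```text
25.1 [0.53313554 0.20010671 0.23035871] [-0.3119036  -0.01161159 -0.61776083]
n 68481 bbox [  0   0 512 260] mean [0.5833 0.2168] rect 580 215 372 971 20 axis -72.9
n 298 bbox [217 144  32  12] mean [0.5444 0.2444] rect 545 243 14 40 20 axis -69.4
n 387 bbox [244 156  32  23] mean [0.5321 0.2017] rect 536 203 28 41 26 axis -61.5
```

View pics/w12b.png

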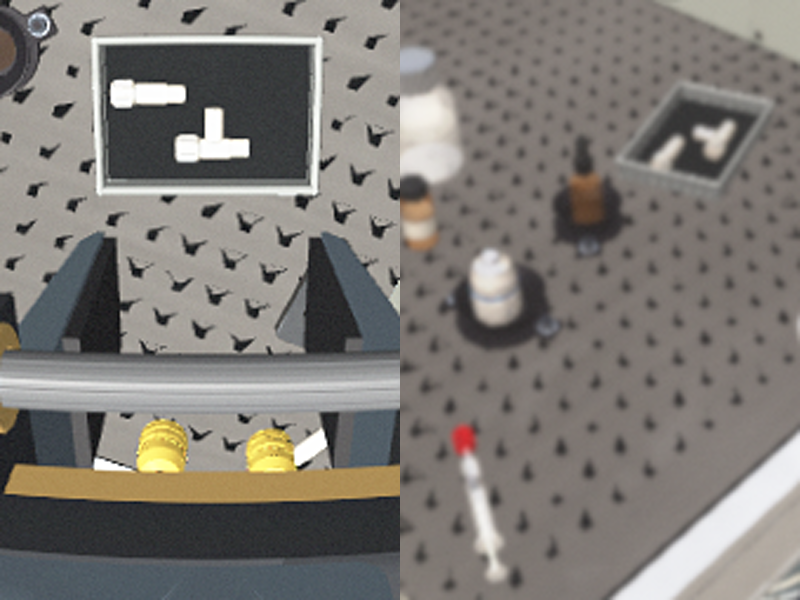

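The adapter (148,93) and the tee (212,140) both lie in the tray. The bottle and the objective stand upright in their cups at (585,195) and (495,290). Handing in.

```bash
python3 -c "
from bench import hand_in
print(hand_in())"
```

```text
the job is handed in; nothing more can be done
None
```

I handed the job in at about 25 s: the last pictures show the tee and adapter in the tray, the bottle upright in the small cup and the objective upright in the large one, but the hand-in returned no verdict.

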